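# Spring the concealed catch of a fence energiser and push its cover open

### The arm

A 6-joint arm with a two-finger parallel gripper is mounted at the origin on the work surface. World frame = base frame: x ahead of the robot, y to its left, z up, the work surface at z = 0. Lengths are in m, angles in rad, forces in N, time in s.
With the tool pointing down it reaches from about 0.325 to 0.75 m from the base axis. Payload 7.6 kg.
Tool frame: the origin (TCP) lies on the centre line of the jaws, within the pads' length; the fingertips stand 19 mm ahead of it and the grasp point (between the pads) is the TCP; y points along the fingers, z is the direction in which the jaws open and shut, and the axes are right-handed (so a half turn about y gives the same grasp; the last joint's range is limited). The gripper opens to 85 mm and grips with 20 to 120 N. Pads are 22 mm wide; open, the fingers measure 114 mm over their backs; the gripper's body (76 mm by 85 mm) begins 54 mm behind the grasp point. The pads swing forward as they close: fully open they stand 13 mm farther back than shut.
Start: joints at [-1.403, 0.052, 1.401, -0, 1.689, -0.07], TCP at [0.124, -0.51, 0.25] pointing down, gripper open.
Joint ranges: [-2.9, 2.9], [-0.91, 2.17], [0.12, 2.37], [-1.06, 4.2], [0.26, 2.73], [-2.93, 2.93]. Speed limits (rad/s): [2.57, 2.57, 3.01, 3.14, 3.14, 3.14].

### API

Orientations are given as [roll, pitch, yaw] about the fixed x, y, z axes, in that order (R = Rz(yaw) Ry(pitch) Rx(roll)).
In Python, from rig import manip gives the robot as it stands.
- The arm moves only by the tool jog_arm, never from a script. Its argument "steps" is a list of rows, each a list of 2 entries, a list of its own where there are three numbers: the shift along the tool's x, y, z each as a share of 30 cm, from -1 to 1, then the turn, a rotation vector about the tool's x, y, z each as a share of 90 degrees, from -1 to 1. A call has 1 to 12 rows; each row is the pose to reach, as a shift and turn from the pose measured when the call began, along the tool's axes at that moment; what a row does not reach only later rows make up. A row lasts 1/12 s, in which the tool goes at most 41.7 mm and 7.16 degrees, less where a joint would pass 70% of its speed; a pose out of reach is approached as far as the arm can. A call with a number of a shift or a turn outside -1 to 1 is refused whole. A call with a gripper value outside its range is refused whole. "gripper" is the gripper's target within -1 to 1 (fully open at 1, half-way at 0, shut at -1), set as the call begins (left out, the last holds). The fingers move at their own pace and stop on an object; "grip_force" is the grip in N (left out, the last holds). Time passes only in rows, so rows that repeat a pose let the fingers close. It gives the time, the measured TCP pose, the force and the opening at its end, in the units of the state.
- manip.observe(): the state, without advancing time (a new reading comes with each control period).
- manip.camera(name): name is "scene" or "top"; returns the picture (420x560x3 uint8, red, green, blue); there is no depth.
- manip.camera_model(name): a dict with "mtx" (3x3 intrinsics, pixels), "dist_coeffs" ([k1, k2, p1, p2, k3] as OpenCV has them; the pictures are not rectified), "eye" and "rotation" of the camera in the world. Camera axes: x right, y up, looking along -z (the intrinsics and any distortion apply to the point x, -y, -z); pixel columns grow to the right and rows downward; lengths in m; the calibration is good to about 2 mm. A picture is of the moment at which its call begins. camera_model takes no time and is no camera call.
- manip.finish_job(): hands the job in, once; it reports no verdict.
The state is a dict: "time": time; "joint_pos": joint angles; "qd": joint speeds; "tau": joint torques, N m; "ee_pos": TCP position; "tool_rot": TCP orientation; "force": force on the tool from outside, world axes, zero at the start; "ft_torque": the same for the moment, N m; "opening": finger opening in m.
Only numpy, scipy, OpenCV 4.12 (cv2) and the standard library are available. Lean on these libraries where they do the work, as an engineer would, in place of code of your own. Each camera call takes 0.05 s, during which the arm holds its last target.

### The job

The fence energiser on the crates needs a new fuse, so open it up. Feel along the flat grey strip in front of its yellow cover with your fingertips for the flush release button, press the button in so that the cover springs ajar, then push the cover up by its free edge and right over until it rests wide open on its stop. Fingertip work with a light touch only: grip and lift nothing, do not force the cover, and leave the other things on the bench where they lie.

Things in the scene. Friction and masses are not known exactly. Their poses are not given: they have to be found in the camera images.
- energiser: Electric-fence energiser: dark plastic case fixed on the bench, 210 deep (its x), 320 wide (y), 110 high. Origin under its centre; x points from the front (lamps, rotary switch) to the back (carry handle), z up. Its top is flat: grey strip along the front, yellow cover behind. Terminal knobs 24 wide, studs 28 above the top, at x = 55, y = 142 and -142 mm.
- strip_mid (a point): Middle of the flat rigid grey strip, on its surface (110 mm above the bench); axes as the energiser. The strip is 71 deep (x) and as wide as the case. The release pad lies on its centre line (x = 0 here); where along it is not told: the pad's centre is anywhere from y = -44 to +44 mm. Pad 38 (x) by 48 (y) mm, slightly darker grey, 1.5 mm below the surface in a 40 by 50 opening.
- release (a joint): Travel of the release pad straight down in m: 0 out, 0.007 fully in. Only fingertips wholly inside its opening, not on the hard rim, can press it. Spring: 1.6 N to start, 4.4 N fully in; comes back by itself. The cover is let go at about 0.0045; press fully in.
- cover (a joint): Angle of the cover in rad: 0 shut and flush, 1.57 upright, 1.95 wide open on its stop. Let go by the catch, a spring throws it to about 0.9, no farther; then it must be pushed, with under 2 N at the free edge. Left before upright it falls back to 0.9; from about 1.65 it falls on to its stop by itself in 1 to 2 s: do not ram it into the stop.
- cover_edge (a point): Middle of the free (front) edge of the yellow cover, a plate 118 long (hinge to edge), 244 wide, 5 thick, 0.15 kg. Shut, it lies 38 mm behind the strip's centre line; sprung ajar, the edge stands about 88 mm above the top of the case.
- cover_hinge (a point): Middle of the cover's hinge axis, at the back of the case, 5 mm below the top face; axes as the energiser: the hinge axis is y, the cover extends to -x when shut and swings up and over to +x.
- hammer: Steel hammer lying loose on the bench, 270 long, to the right of the energiser; origin under its middle. Leave alone.
- tee: Grey PVC tee joint, 80 by 59, 34 high, loose, to the left of the energiser; origin under its middle. Leave alone.
- can_lid: Stainless milk can lid, 184 in diameter, 65 high with its bow handle, loose, behind the energiser; origin under its centre. Leave alone.
- fuse: The spare glass fuse, 32 long, 10 thick, loose on the bench in front of the energiser. Leave alone.

How it is judged:
By the outcome, as a careful person would: the job done as asked, in the order asked, and still so for the second after the job is handed in, with the robot touching nothing.
It also fails if it takes over 58 s, if anything falls off the work surface, if the arm or the gripper's body presses on something with over 40 N, if the wrist force passes 120 N, or if a joint passes its speed limit or range.

## Working session

There is one attempt and no reset: what is moved stays moved. The work goes in short steps, Python scripts to look and compute and a tool call to move; the robot and the scene stay as the last step left them, time stands still between calls to the robot, and variables do not carry over. Pictures are saved under pics/ and viewed, and the job is handed in when it is done.

Besides the shell and the picture viewer there is one more tool, called after "Request:" as name([rows], argument=value, ...), one row to a line, values as JSON. jog_arm: Moves the arm, as the interface text tells. Shift numbers are shares of 30 cm and turn numbers shares of 90 degrees, none past 1 either way. Its arguments: {"type":"object","properties":{"steps":{"type":"array"},"gripper":{"type":"number"},"grip_force":{"type":"number"}},"required":["steps"]}

```bash
mkdir -p pics; ls; cat > h.py <<'E'
import numpy as np, cv2
from rig import manip
from scipy.spatial.transform import Rotation as R
def cam(n):
    m=manip.camera_model(n); return {k:np.array(v,float) if k in("mtx","dist_coeffs","eye","rotation") else v for k,v in m.items()}
def ray(n,px,z):
    m=cam(n); p=cv2.undistortPoints(np.array(px,float).reshape(-1,1,2),m["mtx"],m["dist_coeffs"])[:,0]
    d=np.c_[p[:,0],-p[:,1],-np.ones(len(p))]@m["rotation"].T
    t=(z-m["eye"][2])/d[:,2]; return m["eye"]+t[:,None]*d
def proj(n,P):
    m=cam(n); q=(np.atleast_2d(P)-m["eye"])@m["rotation"]; q=q*[1,-1,-1]
    return cv2.projectPoints(q,np.zeros(3),np.zeros(3),m["mtx"],m["dist_coeffs"])[0][:,0]
def snap(n,f):
    im=manip.camera(n); cv2.imwrite(f"pics/{f}.png",np.ascontiguousarray(im[:,:,::-1])); return im
E
python3 - <<'E'
from h import *
snap("scene","s0");snap("top","t0")
print(cam("scene"),cam("top")); print(manip.observe())
E
```

```text
pics
{'mtx': array([[382.57059282,   0.        , 279.0272345 ],
       [  0.        , 382.57059282, 209.65852503],
       [  0.        ,   0.        ,   1.        ]]), 'dist_coeffs': array([-0.0976306,  0.       ,  0.       ,  0.       ,  0.       ]), 'eye': array([ 1.02589145, -0.4472602 ,  0.76743516]), 'rotation': array([0.77028184, 0.01243699, 0.74219405])} {'mtx': array([[544.58735875,   0.        , 282.20820021],
       [  0.        , 544.58735875, 214.16511189],
       [  0.        ,   0.        ,   1.        ]]), 'dist_coeffs': array([0.02019473, 0.        , 0.        , 0.        , 0.        ]), 'eye': array([0.37899149, 0.02246188, 1.27031007]), 'rotation': array([ 0.1897354 ,  0.01405381, -1.56959303])}
{'time': 0.1, 'joint_pos': array([-1.40324969e+00,  5.27568926e-02,  1.40160620e+00, -1.59984225e-05,
        1.68863182e+00, -7.03000860e-02]), 'qd': array([ 0.00095538, -0.00102741, -0.00528658, -0.00011473, -0.00044739,
        0.0001026 ]), 'tau': array([ 1.68224142e-03, -3.82581496e+01, -3.60985208e+01, -1.02658321e-04,
        4.79861425e-03, -7.17074101e-06]), 'ee_pos': array([ 0.12367262, -0.50997248,  0.24957406]), 'tool_rot': array([-1.57219623e+00,  8.26464284e-05, -2.90374786e+00]), 'force': array([-0.5013414 , -0.41221658, -0.39610523]), 'ft_torque': array([ 0.06347989, -0.00782926,  0.02946277]), 'opening': 0.08557517557102788}
```

View images.

```bash
sed -i 's/return {k:np.array.*/d={k:np.array(v,float) for k,v in m.items() if k in("mtx","dist_coeffs","eye","rotation")}; d["rotation"]=R.from_euler("xyz",d["rotation"]).as_matrix() if d["rotation"].size==3 else d["rotation"]; return d/' h.py; python3 -c "
from h import *
print(cam('top')['rotation'])"
```

```text
[[ 0.00120318  0.98205665 -0.1885823 ]
 [-0.99990052 -0.00146874 -0.01402808]
 [-0.01405334  0.18858042  0.98195719]]
```

View pics/s0.png

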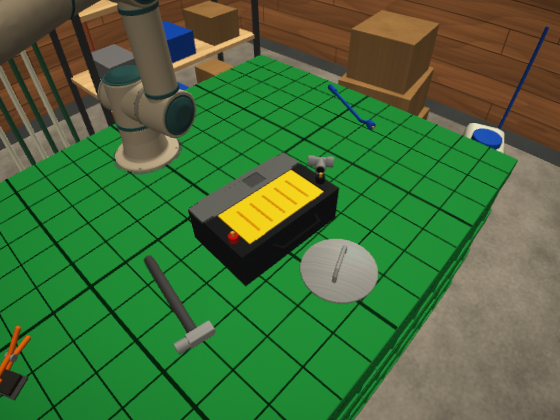

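View pics/t0.png

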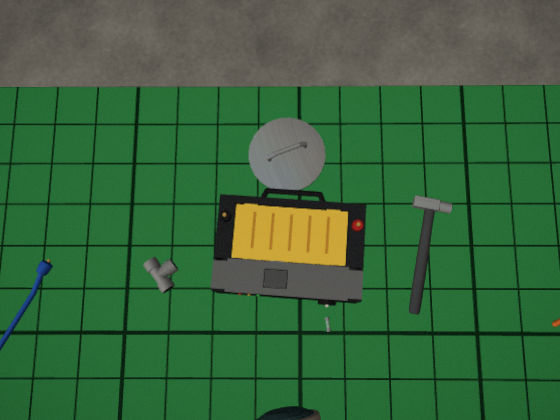

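```bash
python3 - <<'E'
from h import *
im=cv2.imread("pics/t0.png"); 
c=cv2.resize(im[185:310,200:380],None,fx=4.4,fy=4.4,interpolation=cv2.INTER_CUBIC); cv2.imwrite("pics/t0c.png",c*1)
c=cv2.resize(im[185:310,200:380],None,fx=4.4,fy=4.4,interpolation=cv2.INTER_CUBIC)
cv2.imwrite("pics/t0c.png",cv2.convertScaleAbs(c,alpha=1.8))
hsv=cv2.cvtColor(im,cv2.COLOR_BGR2HSV)
y=cv2.inRange(hsv,(18,120,120),(35,255,255))
cs,_=cv2.findContours(y,0,2); k=max(cs,key=cv2.contourArea); print(cv2.minAreaRect(k)); r=cv2.boxPoints(cv2.minAreaRect(k)); 
P=ray("top",r,.11);print(r,P)
# grey
g=cv2.cvtColor(im,cv2.COLOR_BGR2GRAY); print(g[262:300:2,275]); print(g[279,210:370:3]); print(g[285,210:370:3])
E
```

```text
((289.72332763671875, 234.08636474609375), (114.35076904296875, 56.283485412597656), 4.037710666656494)
[[230.70831 258.1324 ]
 [234.67139 201.98857]
 [348.73834 210.04034]
 [344.77527 266.18414]] [[ 0.50623358  0.14908364  0.11      ]
 [ 0.6290297   0.14278279  0.11      ]
 [ 0.61071812 -0.10523495  0.11      ]
 [ 0.48899717 -0.09414822  0.11      ]]
[88 86 88 81 67 65 70 68 70 67 69 71 67 66 87 88 87 18 86]
[84 85 85 84 89 85 88 88 88 87 88 87 87 88 87 87 87 87 53 67 68 68 69 67
 66 68 87 87 87 87 87 87 86 88 84 87 86 88 86 88 87 86 87 85 87 87 88 86
 88 89 86 87 86 86]
[87 88 88 88 87 87 86 85 88 88 89 88 86 86 87 88 88 88 69 69 69 70 69 69
 68 61 90 89 89 89 88 87 88 89 88 89 86 85 89 86 87 87 88 87 87 87 87 88
 85 84 88 86 86 87]
```

View pics/t0c.png

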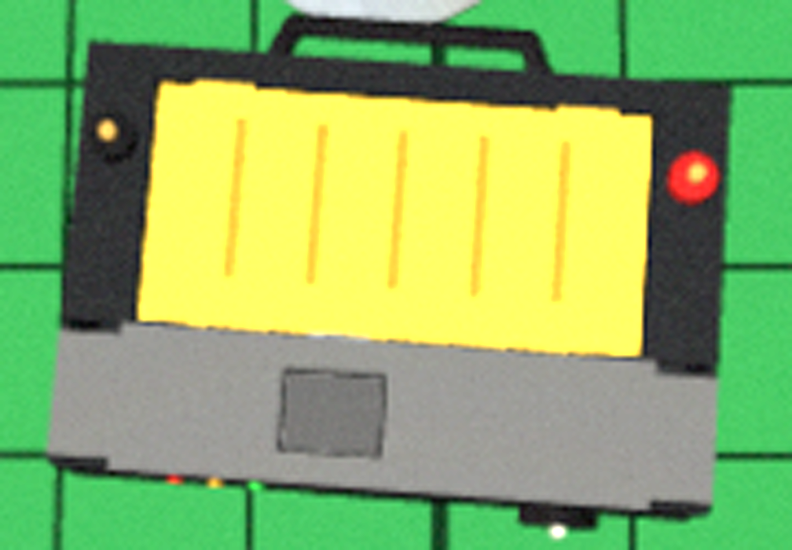

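```bash
python3 - <<'E'
from h import *
f=lambda l:np.array(l,float)/4.4+[199.6,184.6]
for n,l,z in(("cover",[(138,320),(160,82),(652,116),(640,355)],.11),("pad",[(284,369),(386,374),(381,458),(277,450)],.109),("strip",[(62,328),(715,374),(712,510),(50,460)],.11)):
    P=ray("top",f(l),z); print(n,P.round(4).tolist(),P.mean(0))
im=cv2.imread("pics/s0.png")
c=cv2.resize(im[145:290,180:345],None,fx=4.4,fy=4.1,interpolation=cv2.INTER_CUBIC)
cv2.imwrite("pics/s0c.png",cv2.convertScaleAbs(c,alpha=1.3))
E
```

```text
cover [[0.508, 0.1486, 0.11], [0.6262, 0.1399, 0.11], [0.6087, -0.1031, 0.11], [0.4909, -0.0948, 0.11]] [0.55844963 0.02264517 0.11      ]
pad [[0.4842, 0.0774, 0.109], [0.4818, 0.028, 0.109], [0.4415, 0.0304, 0.109], [0.4453, 0.0805, 0.109]] [0.46320988 0.05408511 0.109     ]
strip [[0.5041, 0.1855, 0.11], [0.4818, -0.1307, 0.11], [0.417, -0.1275, 0.11], [0.4405, 0.1896, 0.11]] [0.46082778 0.02922732 0.11      ]
```

View pics/s0c.png

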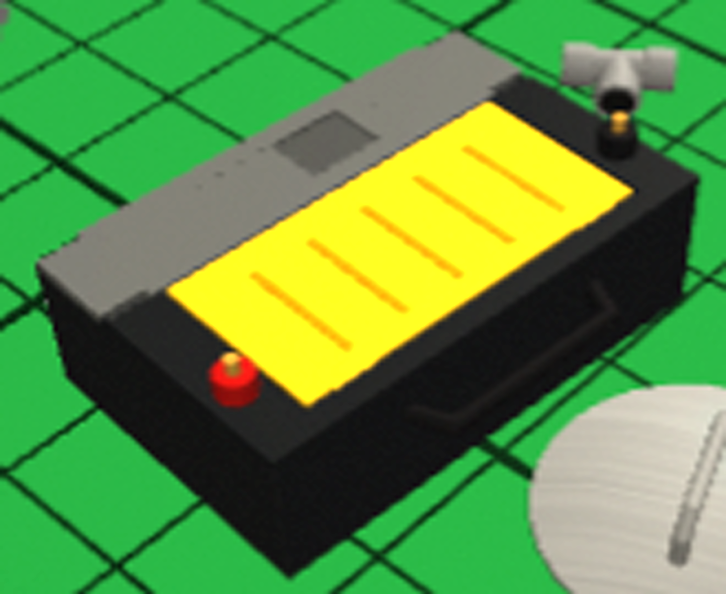

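```bash
cat >> h.py <<'E'
def plan(pos,yaw=None,rpy=None):
    o=manip.observe(); A=R.from_euler("xyz",o["tool_rot"]); B=R.from_euler("xyz",rpy) if rpy is not None else R.from_euler("xyz",[-np.pi/2,0,yaw])
    s=A.inv().apply(np.array(pos)-o["ee_pos"])/.3; t=(A.inv()*B).as_rotvec()/(np.pi/2)
    print("t",o["time"],"pos",o["ee_pos"].round(4),"rot",o["tool_rot"].round(3),"F",o["force"].round(2),"op",round(o["opening"],4)); print("shift",s.round(4),"turn",t.round(4))
E
python3 - <<'E'
from h import *
plan([.463,.054,.25],-3.2126)
print(ray("scene",[(253.5,179.4)],.109), proj("scene",[.463,.054,.109]))
E
```

```text
t 0.1 pos [ 0.1237 -0.51    0.2496] rot [-1.572  0.    -2.904] F [-0.5  -0.41 -0.4 ] op 0.0856
shift [-1.5422e+00  9.0000e-04 -1.5605e+00] turn [9.000e-04 1.966e-01 1.000e-04]
[[0.46431119 0.05460955 0.109     ]] [[252.97954223 179.29445949]]
```

Request:
jog_arm([
  [[-0.77, 0, -0.78], [0, 0.098, 0]],
  [[-0.77, 0, -0.78], [0, 0.098, 0]],
  [[-0.77, 0, -0.78], [0, 0.098, 0]],
  [[-0.77, 0, -0.78], [0, 0.098, 0]],
  [[-0.77, 0, -0.78], [0, 0.098, 0]],
  [[-0.77, 0, -0.78], [0, 0.098, 0]],
  [[-0.77, 0, -0.78], [0, 0.098, 0]],
  [[-0.77, 0, -0.78], [0, 0.098, 0]],
  [[-0.77, 0, -0.78], [0, 0.098, 0]],
], gripper=-1, grip_force=20)

```text
time: 0.85
ee_pos: [0.2954, -0.2236, 0.2499]
tool_rot: [-1.573, 0.001, -3.05]
force: [-0.8, -1.0, 1.0]
opening: 0.0003
```

```bash
python3 - <<'E'
from h import *
plan([.463,.054,.25],-3.2126)
E
```

```text
t 0.85 pos [ 0.2954 -0.2236  0.2499] rot [-1.573e+00  1.000e-03 -3.050e+00] F [-0.79 -0.98  1.04] op 0.0003
shift [-0.6407  0.0029 -0.8704] turn [ 0.0017  0.1033 -0.0008]
```

Request:
jog_arm([
  [[-0.641, 0, -0.87], [0, 0.103, 0]],
  [[-0.641, 0, -0.87], [0, 0.103, 0]],
  [[-0.641, 0, -0.87], [0, 0.103, 0]],
  [[-0.641, 0, -0.87], [0, 0.103, 0]],
  [[-0.641, 0, -0.87], [0, 0.103, 0]],
  [[-0.641, 0, -0.87], [0, 0.103, 0]],
  [[-0.641, 0, -0.87], [0, 0.103, 0]],
  [[-0.641, 0, -0.87], [0, 0.103, 0]],
  [[-0.641, 0, -0.87], [0, 0.103, 0]],
  [[-0.641, 0, -0.87], [0, 0.103, 0]],
  [[-0.641, 0, -0.87], [0, 0.103, 0]],
])

```text
time: 1.77
ee_pos: [0.4628, 0.0535, 0.2504]
tool_rot: [-1.573, -0.0, 3.072]
force: [-0.2, 0.2, -0.2]
opening: 0.0
```

```bash
python3 - <<'E'
from h import *
plan([.463,.054,.145],-3.2126)
snap("scene","s1");snap("top","t1")
E
```

```text
t 1.7667 pos [0.4628 0.0535 0.2504] rot [-1.573 -0.     3.072] F [-0.24  0.17 -0.19] op 0.0
shift [-0.0006  0.3513 -0.0011] turn [0.0014 0.0007 0.0002]
```

View pics/s1.png

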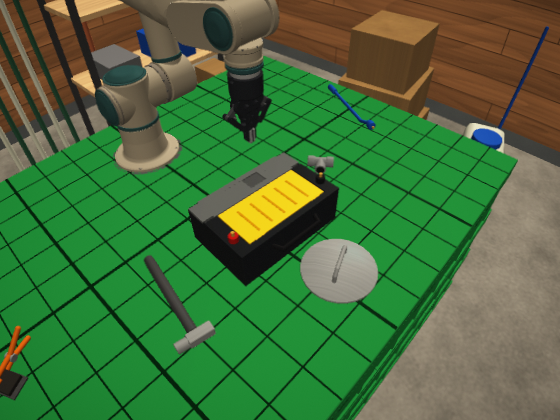

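Request:
jog_arm([
  [[0, 0.12, 0], [0, 0, 0]],
  [[0, 0.22, 0], [0, 0, 0]],
  [[0, 0.3, 0], [0, 0, 0]],
  [[0, 0.34, 0], [0, 0, 0]],
  [[0, 0.35, 0], [0, 0, 0]],
  [[0, 0.35, 0], [0, 0, 0]],
  [[0, 0.35, 0], [0, 0, 0]],
])

```text
time: 2.45
ee_pos: [0.4633, 0.0521, 0.1472]
tool_rot: [-1.573, 0.003, 3.068]
force: [0.7, 0.1, -0.2]
opening: -0.0001
```

```bash
python3 - <<'E'
from h import *
plan([.463,.054,.130],-3.2126)
for n in("scene","top"):
    im=snap(n,n[0]+"2"); 
    u,v=proj(n,[.463,.054,.12])[0].astype(int)
    cv2.imwrite(f"pics/{n[0]}2c.png",cv2.convertScaleAbs(cv2.resize(im[v-50:v+50,u-60:u+60,::-1],None,fx=5,fy=5,interpolation=2),alpha=1.6))
E
```

```text
t 2.45 pos [0.4633 0.0521 0.1472] rot [-1.573e+00  3.000e-03  3.068e+00] F [ 0.74  0.13 -0.16] op -0.0001
shift [ 0.0015  0.0575 -0.0061] turn [ 0.0016 -0.0016 -0.0019]
```

View pics/s2c.png

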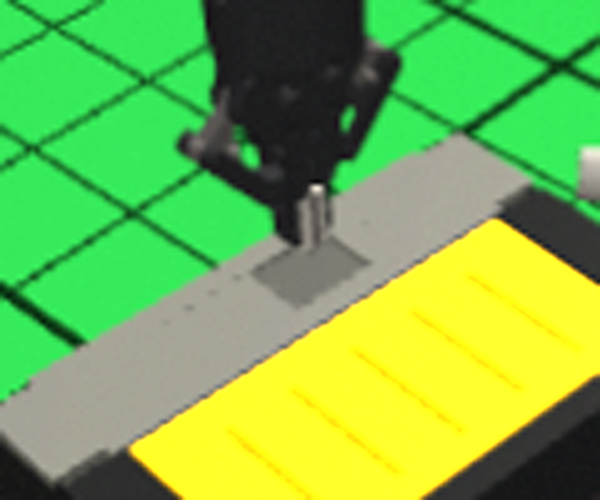

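Request:
jog_arm([
  [[0, 0.01, -0.003], [0, 0, 0]],
  [[0, 0.02, -0.006], [0, 0, 0]],
  [[0, 0.03, -0.006], [0, 0, 0]],
  [[0, 0.04, -0.006], [0, 0, 0]],
  [[0, 0.05, -0.006], [0, 0, 0]],
  [[0, 0.055, -0.006], [0, 0, 0]],
  [[0, 0.06, -0.006], [0, 0, 0]],
  [[0, 0.06, -0.006], [0, 0, 0]],
  [[0, 0.06, -0.006], [0, 0, 0]],
])

```text
time: 3.3
ee_pos: [0.4637, 0.0543, 0.1295]
tool_rot: [-1.573, 0.004, 3.069]
force: [-1.2, 0.6, 0.1]
opening: 0.0004
```

```bash
python3 - <<'E'
from h import *
plan([.463,.054,.1255],-3.2126)
E
```

```text
t 3.3 pos [0.4637 0.0543 0.1295] rot [-1.573  0.004  3.069] F [-1.17  0.59  0.06] op 0.0004
shift [0.0024 0.0133 0.0012] turn [ 0.0017 -0.0012 -0.0024]
```

Request:
jog_arm([
  [[0, 0.004, 0], [0, 0, 0]],
  [[0, 0.008, 0], [0, 0, 0]],
  [[0, 0.012, 0], [0, 0, 0]],
  [[0, 0.014, 0], [0, 0, 0]],
  [[0, 0.014, 0], [0, 0, 0]],
  [[0, 0.014, 0], [0, 0, 0]],
])

```text
time: 3.8
ee_pos: [0.4639, 0.0543, 0.1255]
tool_rot: [-1.574, 0.004, 3.069]
force: [0.2, 0.2, 2.6]
opening: 0.0001
```

```bash
python3 - <<'E'
from h import *
plan([.463,.054,.1225],-3.2126)
E
```

```text
t 3.8 pos [0.4639 0.0543 0.1255] rot [-1.574  0.004  3.069] F [0.23 0.18 2.64] op 0.0001
shift [0.0029 0.0099 0.0013] turn [ 0.0017 -0.0012 -0.0027]
```

Request:
jog_arm([
  [[0, 0.003, 0], [0, 0, 0]],
  [[0, 0.006, 0], [0, 0, 0]],
  [[0, 0.009, 0], [0, 0, 0]],
  [[0, 0.012, 0], [0, 0, 0]],
  [[0, 0.014, 0], [0, 0, 0]],
  [[0, 0.014, 0], [0, 0, 0]],
  [[0, 0.014, 0], [0, 0, 0]],
])

```text
time: 4.38
ee_pos: [0.4639, 0.0543, 0.1214]
tool_rot: [-1.573, 0.004, 3.069]
force: [-1.6, 0.2, 3.8]
opening: -0.0001
```

```bash
python3 - <<'E'
from h import *
plan([.463,.054,.1205],-3.2126)
snap("scene","s3")
E
```

```text
t 4.3833 pos [0.4639 0.0543 0.1214] rot [-1.573  0.004  3.069] F [-1.59  0.15  3.76] op -0.0001
shift [0.003  0.0028 0.0013] turn [ 0.0017 -0.0012 -0.0027]
```

View pics/s3.png

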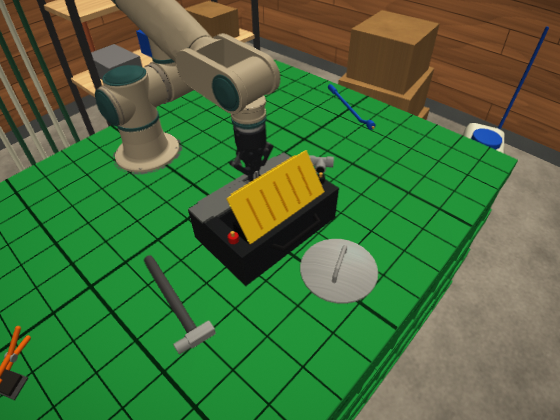

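The cover has sprung ajar: its free edge runs from about (228,208) to (308,152). I'll press the last millimetre, fully in.

Request:
jog_arm([
  [[0, 0.002, 0], [0, 0, 0]],
  [[0, 0.003, 0], [0, 0, 0]],
  [[0, 0.004, 0], [0, 0, 0]],
  [[0, 0.005, 0], [0, 0, 0]],
  [[0, 0.005, 0], [0, 0, 0]],
])

```text
time: 4.85
ee_pos: [0.464, 0.0543, 0.1205]
tool_rot: [-1.573, 0.004, 3.069]
force: [-4.6, -1.3, 7.9]
opening: 0.0
```

Request:
jog_arm([
  [[0, -0.03, 0], [0, 0, 0]],
  [[0, -0.08, 0], [0, 0, 0]],
  [[0, -0.14, 0.02], [0, 0, 0]],
  [[0, -0.19, 0.045], [0, 0, 0]],
  [[0, -0.22, 0.07], [0, 0, 0]],
  [[0, -0.228, 0.083], [0, 0, 0]],
  [[0, -0.228, 0.083], [0, 0, 0]],
  [[0, -0.228, 0.083], [0, 0, 0]],
])

```text
time: 5.52
ee_pos: [0.4615, 0.0292, 0.1879]
tool_rot: [-1.574, 0.003, 3.068]
force: [-0.1, 0.3, -0.1]
opening: -0.0002
```

```bash
python3 - <<'E'
from h import *
e=np.array([.9975,-.071,0])
S=np.array([.4615,.0296,0])
plan(S+.055*e+[0,0,.189],-3.2126)
snap("scene","s4");snap("top","t4")
H=S+.156*e+[0,0,.105]; f=np.array([.071,.9975,0])
for a in(.9,):
  for w in(-.122,0,.122): 
    P=H-.118*np.cos(a)*e+[0,0,.118*np.sin(a)]+w*f; print(P,proj("scene",P),proj("top",P))
E
```

```text
t 5.5167 pos [0.4615 0.0292 0.1879] rot [-1.574e+00  3.000e-03  3.068e+00] F [-0.1   0.35 -0.07] op -0.0002
shift [-0.1832 -0.0032 -0.0016] turn [ 0.0017 -0.0015 -0.0019]
[ 0.5352814  -0.09796315  0.19743258] [[223.93688024 198.12319354]] [[350.56583066 238.68164548]]
[0.5439434  0.02373185 0.19743258] [[266.0763545  172.34248134]] [[289.24074256 234.41669286]]
[0.5526054  0.14542685 0.19743258] [[303.03843321 149.85104829]] [[228.30458285 230.18885663]]
```

View pics/s4.png

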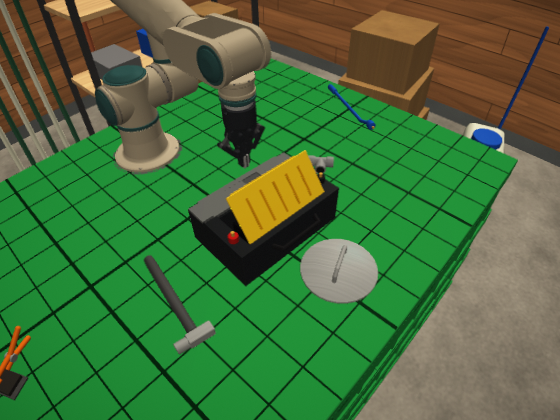

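View pics/t4.png

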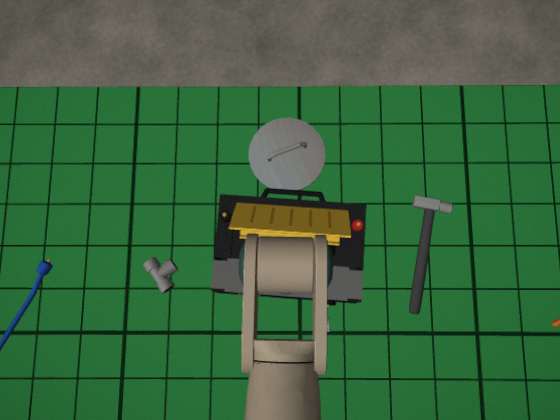

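```bash
python3 - <<'E'
import cv2
a=cv2.imread("pics/s4.png")[130:260,180:350]; b=cv2.imread("pics/t4.png")[185:270,205:375]
cv2.imwrite("pics/c4.png",cv2.convertScaleAbs(cv2.resize(a,None,fx=4.4,fy=4.4,interpolation=2),alpha=1.3))
cv2.imwrite("pics/c4t.png",cv2.convertScaleAbs(cv2.resize(b,None,fx=4.4,fy=4.4,interpolation=2),alpha=1.5))
E
```

```text
(no output)
```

View pics/c4.png

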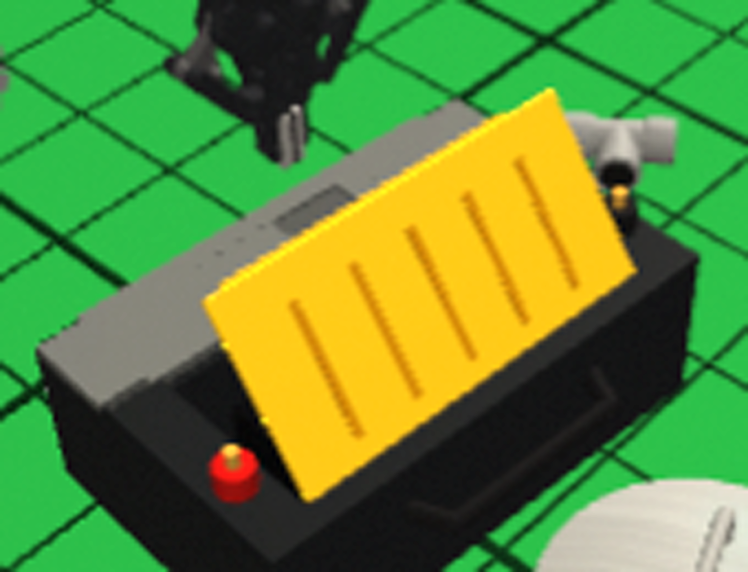

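View pics/c4t.png

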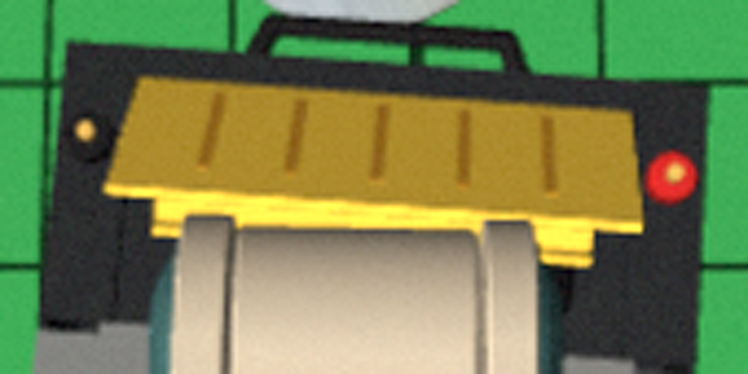

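Request:
jog_arm([
  [[-0.03, 0.03, 0], [0, 0, 0]],
  [[-0.06, 0.03, 0], [0, 0, 0]],
  [[-0.09, 0.03, 0], [0, 0, 0]],
  [[-0.12, 0.03, 0], [0, 0, 0]],
  [[-0.14, 0.03, 0], [0, 0, 0]],
  [[-0.16, 0.03, 0], [0, 0, 0]],
  [[-0.17, 0.03, 0], [0, 0, 0]],
  [[-0.17, 0.03, 0], [0, 0, 0]],
])

```text
time: 6.28
ee_pos: [0.5125, 0.0259, 0.1784]
tool_rot: [-1.574, 0.002, 3.069]
force: [-0.2, -0.2, 0.3]
opening: -0.0002
```

```bash
python3 - <<'E'
from h import *
e=np.array([.9975,-.071,0]); S=np.array([.4615,.0296,0])
plan(S+.075*e+[0,0,.181],-3.2126)
im=snap("scene","s5")
a=cv2.imread("pics/s5.png")[130:260,180:350]
cv2.imwrite("pics/c5.png",cv2.convertScaleAbs(cv2.resize(a,None,fx=4.4,fy=4.4,interpolation=2),alpha=1.3))
E
```

```text
t 6.2833 pos [0.5125 0.0259 0.1784] rot [-1.574e+00  2.000e-03  3.069e+00] F [-0.16 -0.16  0.3 ] op -0.0002
shift [-0.0796 -0.0086 -0.0004] turn [ 0.0017 -0.0011 -0.0011]
```

View pics/c5.png

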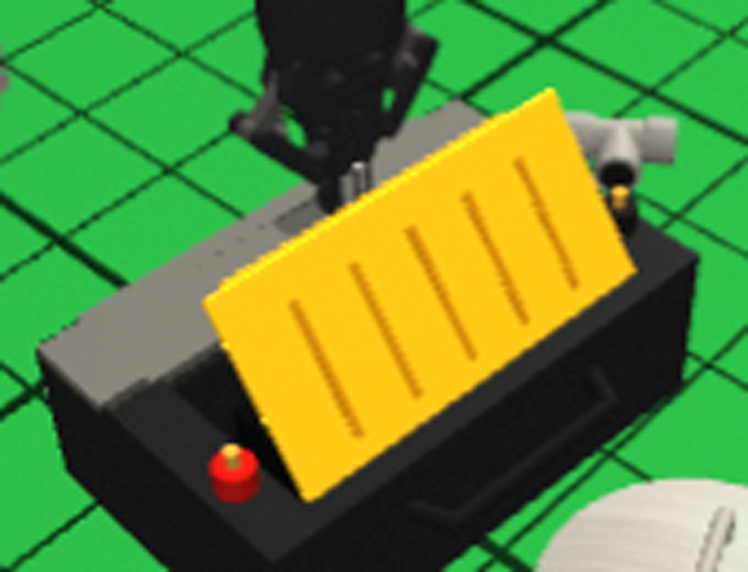

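Request:
jog_arm([
  [[-0.015, 0, 0], [0, 0, 0]],
  [[-0.03, 0, 0], [0, 0, 0]],
  [[-0.045, 0, 0], [0, 0, 0]],
  [[-0.06, 0, 0], [0, 0, 0]],
  [[-0.075, -0.005, 0], [0, 0, 0]],
  [[-0.09, -0.01, 0], [0, 0, 0]],
  [[-0.105, -0.015, 0], [0, 0, 0]],
  [[-0.12, -0.02, 0], [0, 0, 0]],
  [[-0.12, -0.02, 0], [0, 0, 0]],
])

```text
time: 7.08
ee_pos: [0.5495, 0.0232, 0.188]
tool_rot: [-1.574, 0.006, 3.069]
force: [-7.2, 0.5, 15.0]
opening: -0.0
```

```bash
python3 - <<'E'
from h import *
e=np.array([.9975,-.071,0]); S=np.array([.4615,.0296,0])
plan(S+.12*e+[0,0,.187],-3.2126)
im=snap("scene","s6"); snap("top","t6")
a=cv2.imread("pics/s6.png")[130:260,180:350]
cv2.imwrite("pics/c6.png",cv2.convertScaleAbs(cv2.resize(a,None,fx=4.4,fy=4.4,interpolation=2),alpha=1.3))
E
```

```text
t 7.0833 pos [0.5495 0.0232 0.188 ] rot [-1.574  0.006  3.069] F [-7.25  0.46 15.03] op -0.0
shift [-0.1059  0.004  -0.0007] turn [ 0.0018 -0.0011 -0.0038]
```

View pics/c6.png

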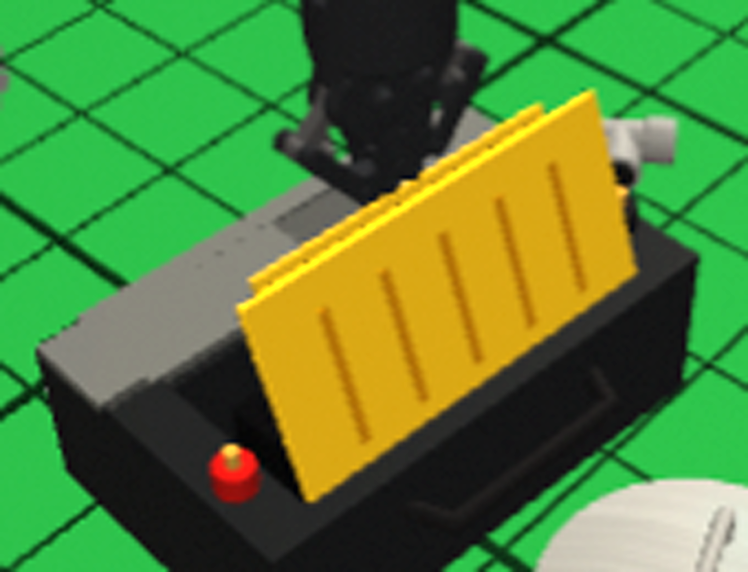

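Request:
jog_arm([
  [[0.01, -0.02, 0], [0, 0, 0]],
  [[0.01, -0.04, 0], [0, 0, 0]],
  [[0.01, -0.05, 0], [0, 0, 0]],
  [[0.01, -0.05, 0], [0, 0, 0]],
])

```text
time: 7.52
ee_pos: [0.5464, 0.0234, 0.2037]
tool_rot: [-1.574, 0.007, 3.069]
force: [-0.8, 0.5, 0.4]
opening: 0.0001
```

```bash
python3 - <<'E'
from h import *
e=np.array([.9975,-.071,0]); f=np.array([.071,.9975,0]);S=np.array([.4615,.0296,0]);H=S+.156*e+[0,0,.105]
plan(S+.12*e+[0,0,.187],-3.2126)
snap("scene","s7"); snap("top","t7")
a=cv2.imread("pics/s7.png")[130:260,180:350]; b=cv2.imread("pics/t7.png")[185:270,205:375]
cv2.imwrite("pics/c7.png",cv2.convertScaleAbs(np.vstack([cv2.resize(a,None,fx=3,fy=3,interpolation=2),cv2.resize(b,None,fx=3,fy=2.4,interpolation=2)]),alpha=1.4))
for th in(.9,1.,1.1,1.2,1.3,1.57,1.95):
  print(th,*[proj(n,H-.118*np.cos(th)*e+[0,0,.118*np.sin(th)]+.005*(np.sin(th)*e+[0,0,np.cos(th)])+w*f).round(0) for n in("scene","top") for w in(-.122,.122)])
E
```

```text
t 7.5167 pos [0.5464 0.0234 0.2037] rot [-1.574  0.007  3.069] F [-0.84  0.5   0.4 ] op 0.0001
shift [-0.1157  0.0563 -0.0007] turn [ 0.0018 -0.0011 -0.0044]
0.9 [[225. 198.]] [[304. 150.]] [[351. 237.]] [[228. 228.]]
1.0 [[227. 198.]] [[307. 149.]] [[351. 231.]] [[228. 223.]]
1.1 [[230. 199.]] [[311. 149.]] [[352. 225.]] [[229. 217.]]
1.2 [[233. 200.]] [[314. 150.]] [[353. 220.]] [[229. 211.]]
1.3 [[237. 202.]] [[318. 151.]] [[353. 214.]] [[229. 205.]]
1.57 [[246. 209.]] [[328. 156.]] [[354. 197.]] [[230. 189.]]
1.95 [[261. 224.]] [[342. 168.]] [[354. 177.]] [[233. 169.]]
```

View pics/c7.png

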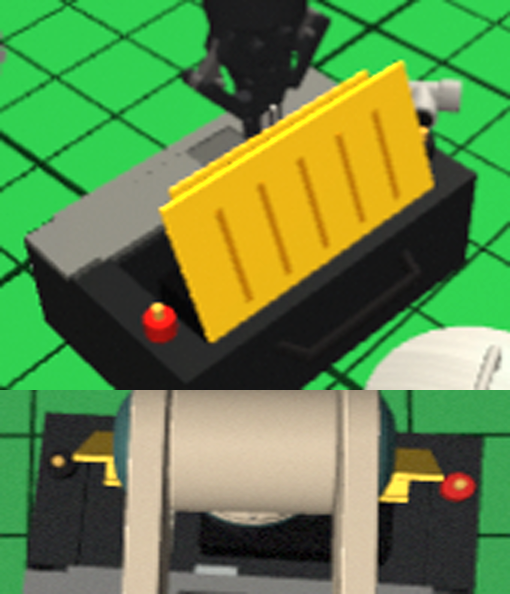

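Request:
jog_arm([
  [[-0.015, -0.005, 0], [0, 0, 0]],
  [[-0.03, -0.01, 0], [0, 0, 0]],
  [[-0.045, -0.015, 0], [0, 0, 0]],
  [[-0.06, -0.02, 0], [0, 0, 0]],
  [[-0.075, -0.025, 0], [0, 0, 0]],
])

```text
time: 8.03
ee_pos: [0.569, 0.0216, 0.2102]
tool_rot: [-1.574, 0.005, 3.069]
force: [-0.3, 0.5, 0.9]
opening: 0.0001
```

```bash
python3 - <<'E'
from h import *
e=np.array([.9975,-.071,0]); f=np.array([.071,.9975,0]);S=np.array([.4615,.0296,0]);H=S+.156*e+[0,0,.105]
plan(S+.12*e+[0,0,.21],-3.2126)
snap("scene","s8"); 
a=cv2.imread("pics/s8.png")[130:260,180:350]
cv2.imwrite("pics/c8.png",cv2.convertScaleAbs(cv2.resize(a,None,fx=4,fy=4,interpolation=2),alpha=1.4))
E
```

```text
t 8.0333 pos [0.569  0.0216 0.2102] rot [-1.574  0.005  3.069] F [-0.35  0.48  0.91] op 0.0001
shift [-0.0406  0.0007 -0.0011] turn [ 0.0018 -0.0012 -0.0032]
```

View pics/c8.png

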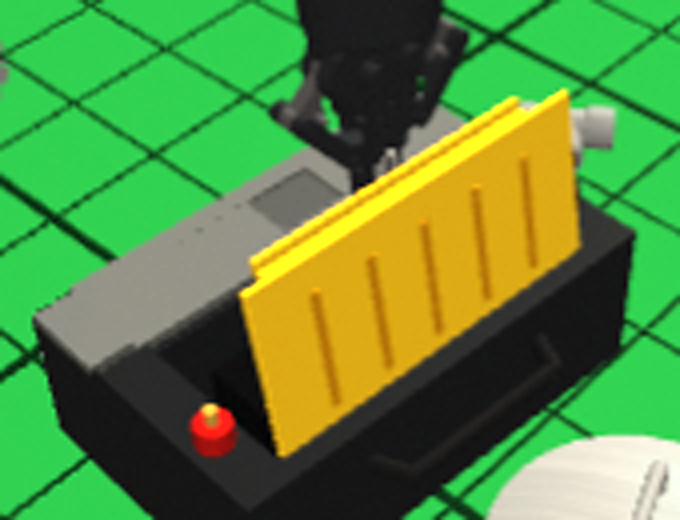

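Request:
jog_arm([
  [[-0.012, -0.004, 0], [0, 0, 0]],
  [[-0.024, -0.008, 0], [0, 0, 0]],
  [[-0.036, -0.012, 0], [0, 0, 0]],
  [[-0.048, -0.015, 0], [0, 0, 0]],
  [[-0.06, -0.018, 0], [0, 0, 0]],
])

```text
time: 8.5
ee_pos: [0.5879, 0.0202, 0.216]
tool_rot: [-1.574, 0.006, 3.069]
force: [0.3, 0.1, -0.0]
opening: 0.0003
```

```bash
python3 - <<'E'
from h import *
e=np.array([.9975,-.071,0]); f=np.array([.071,.9975,0]);S=np.array([.4615,.0296,0]);H=S+.156*e+[0,0,.105]
plan(S+.14*e+[0,0,.217],-3.2126)
snap("scene","s9"); 
a=cv2.imread("pics/s9.png")[130:260,180:350]
cv2.imwrite("pics/c9.png",cv2.convertScaleAbs(cv2.resize(a,None,fx=4,fy=4,interpolation=2),alpha=1.4))
E
```

```text
t 8.5 pos [0.5879 0.0202 0.216 ] rot [-1.574  0.006  3.069] F [ 0.33  0.1  -0.04] op 0.0003
shift [-0.0443 -0.003  -0.0015] turn [ 0.0017 -0.0012 -0.0038]
```

View pics/c9.png

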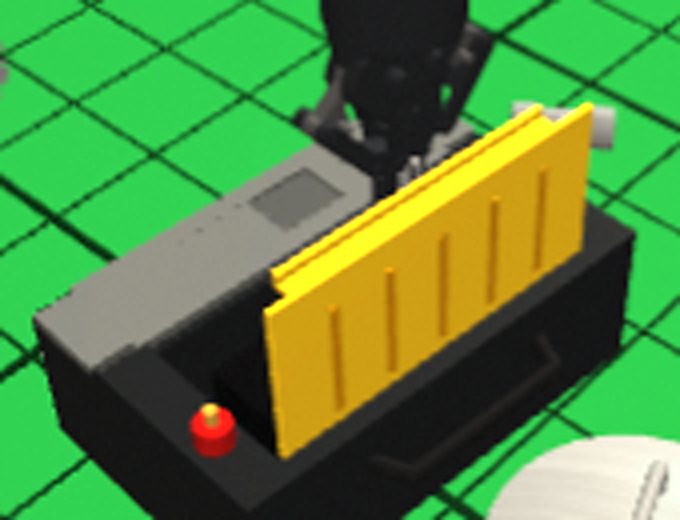

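Request:
jog_arm([
  [[-0.008, -0.003, 0], [0, 0, 0]],
  [[-0.016, -0.005, 0], [0, 0, 0]],
  [[-0.024, -0.007, 0], [0, 0, 0]],
  [[-0.032, -0.01, 0], [0, 0, 0]],
  [[-0.04, -0.01, 0], [0, 0, 0]],
  [[-0.048, -0.01, 0], [0, 0, 0]],
  [[-0.048, -0.01, 0], [0, 0, 0]],
  [[-0.048, -0.01, 0], [0, 0, 0]],
])

```text
time: 9.22
ee_pos: [0.6027, 0.0191, 0.2191]
tool_rot: [-1.574, 0.006, 3.069]
force: [0.8, -0.6, 0.1]
opening: 0.0003
```

```bash
python3 - <<'E'
from h import *
e=np.array([.9975,-.071,0]); f=np.array([.071,.9975,0]);S=np.array([.4615,.0296,0]);H=S+.156*e+[0,0,.105]
plan(S+.14*e+[0,0,.217],-3.2126)
snap("scene","s10"); 
a=cv2.imread("pics/s10.png")[130:260,180:350]
cv2.imwrite("pics/c10.png",cv2.convertScaleAbs(cv2.resize(a,None,fx=4,fy=4,interpolation=2),alpha=1.4))
E
```

```text
t 9.2167 pos [0.6027 0.0191 0.2191] rot [-1.574  0.006  3.069] F [ 0.83 -0.62  0.11] op 0.0003
shift [ 0.0052  0.007  -0.0015] turn [ 0.0017 -0.0013 -0.004 ]
```

View pics/c10.png

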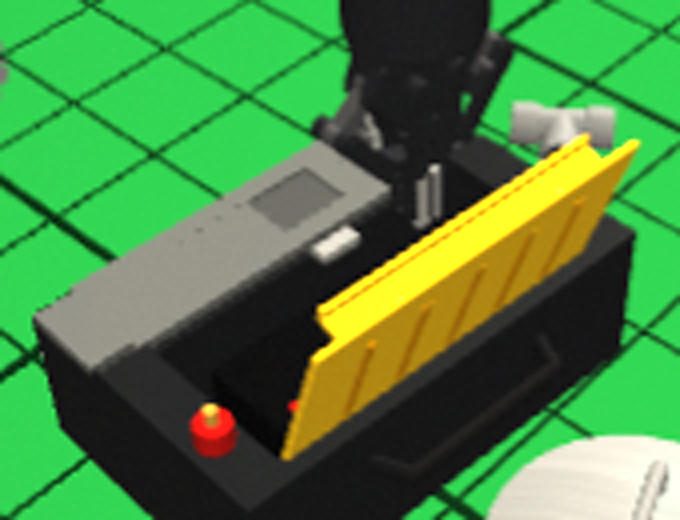

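Request:
jog_arm([
  [[0.06, -0.02, 0], [0, 0, 0]],
  [[0.15, -0.1, 0], [0, 0, 0]],
  [[0.25, -0.2, 0], [0, 0, 0]],
  [[0.35, -0.3, 0], [0, 0, 0]],
  [[0.45, -0.4, 0], [0, 0, 0]],
  [[0.5, -0.4, 0], [0, 0, 0]],
  [[0.55, -0.4, 0], [0, 0, 0]],
  [[0.55, -0.4, 0], [0, 0, 0]],
  [[0.55, -0.4, 0], [0, 0, 0]],
  [[0.55, -0.4, 0], [0, 0, 0]],
  [[0.55, -0.4, 0], [0, 0, 0]],
  [[0.55, -0.4, 0], [0, 0, 0]],
])

```text
time: 10.27
ee_pos: [0.4377, 0.0308, 0.3374]
tool_rot: [-1.573, 0.005, 3.068]
force: [0.4, -0.5, -0.1]
opening: 0.0005
```

Request:
jog_arm([
  [[0, 0, 0], [0, 0, 0]],
  [[0, 0, 0], [0, 0, 0]],
  [[0, 0, 0], [0, 0, 0]],
  [[0, 0, 0], [0, 0, 0]],
  [[0, 0, 0], [0, 0, 0]],
  [[0, 0, 0], [0, 0, 0]],
  [[0, 0, 0], [0, 0, 0]],
  [[0, 0, 0], [0, 0, 0]],
  [[0, 0, 0], [0, 0, 0]],
  [[0, 0, 0], [0, 0, 0]],
  [[0, 0, 0], [0, 0, 0]],
  [[0, 0, 0], [0, 0, 0]],
])

```text
time: 11.27
ee_pos: [0.4377, 0.0308, 0.3374]
tool_rot: [-1.573, 0.005, 3.068]
force: [-0.1, -0.4, 0.3]
opening: -0.0001
```

```bash
python3 - <<'E'
from h import *
snap("scene","s11"); snap("top","t11"); print(manip.observe()["force"],manip.observe()["time"])
E
```

```text
[ 0.12248186  0.05960529 -0.38007832] 11.3667
```

View pics/s11.png

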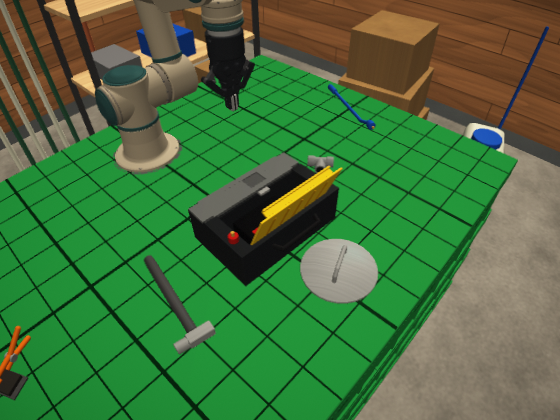

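View pics/t11.png

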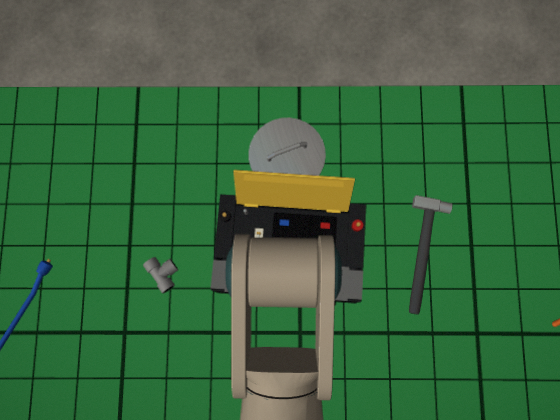

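The cover's free edge in the top view runs (235,171) to (354,179). That is within 2 px of where I predicted it for 1.95 rad. The lid, hammer and tee are where they were, and the arm is clear, so I'm handing in.

```bash
python3 -c "
from h import *
print(manip.finish_job())"
```

```text
the job is handed in; nothing more can be done
None
```

The energiser is open: the cover rests wide open on its stop, and the job was handed in at about 11.4 s of the 58 s allowed.

- **Button:** I found the release pad in both camera views, about 25 mm left of the strip's middle. With the fingers shut I felt its spring (2.6 N, then 3.8 N as the cover sprang ajar). I then pressed it fully in, bottoming out at 7.9 N.
- **Cover:** I pushed it from the front with a fingertip past upright, and it fell on to its stop by itself. I then drew the arm back clear.

**Last checks:**
- The cover's free edge in the top view was within 2 px of where it should be at 1.95 rad.
- The wrist force was near zero.
- The lid, hammer and tee looked unmoved. The fuse was hidden by the arm in the last pictures, so I did not check it again, but nothing went near it.

**One thing went wrong:** early in the push the wrist force rose briefly to about 17 N (15 N of it vertical). That is above the light touch asked for. The likely cause is the gripper's knuckles catching the lip under the cover. I raised the tool about 16 mm, and at every later check the force was about 1 N or less. No damage showed in the pictures.

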